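# Nest the tall measure in the pan, handles apart

### The arm

A 6-joint arm with a two-finger parallel gripper is mounted at the origin on the work surface. World frame = base frame: x ahead of the robot, y to its left, z up, the work surface at z = 0. Lengths are in m, angles in rad, forces in N, time in s.
With the tool pointing down it reaches from about 0.375 to 0.925 m from the base axis. Payload 5.7 kg.
Tool frame: the origin (TCP) lies midway between the tips of the shut fingers; the grasp point (between the pads) lies 19 mm behind it; y points along the fingers, x is the direction in which the jaws open and shut, and the axes are right-handed (so a half turn about y gives the same grasp; the last joint's range is limited). The gripper opens to 88 mm and grips with 3 to 60 N. Pads are 20 mm wide; open, the fingers measure 115 mm over their backs; the gripper's body (75 mm by 178 mm) begins 61 mm behind the grasp point.
Start: joints at [-1.461, 0.359, 1.51, -0, 1.272, -0.115], TCP at [0.134, -0.585, 0.19] pointing down, gripper open.
Joint ranges: [-2.97, 2.97], [-1.01, 2.36], [0.21, 2.38], [-0.96, 4.11], [0.2, 2.71], [-2.98, 2.98]. Speed limits (rad/s): [2.39, 2.39, 3.14, 3.14, 3.14, 3.14].

### API

Orientations are given as a unit quaternion [w, x, y, z].
In Python, from rig import bot gives the robot as it stands. Calls block until the motion is done:
- bot.goto(position, orientation): joint-space move of the TCP to a pose.
- bot.servo_line(position, orientation=None, vel=0.15, max_force=None): straight line of the TCP; orientation=None keeps the orientation; vel is the mean speed in m/s. With max_force (N) it stops when the force on the tool has changed by that much, and returns True; else False.
- bot.move_joints(angles): joint-space move.
- bot.command_gripper(opening): finger opening in m; the grip force is fixed at half the most; returns when the fingers have stopped.
- bot.hold(seconds).
- bot.solve_ik(position, orientation): joint angles nearest the present ones, or None.
- bot.observe(): the state.
- bot.capture(name): name is "scene" or "top" or "wrist"; returns the picture (480x640x3 uint8, blue, green, red); there is no depth.
- bot.calibration(name): a dict with "K" (3x3 intrinsics, pixels), "T" (4x4, takes a point from camera to world coordinates). Camera axes: x right, y down, z forward; pixel columns grow to the right and rows downward; lengths in m; the calibration is good to about 2 mm. The wrist camera is an equidistant fisheye: a pixel r from the principal point sees the ray r / f radians off the axis. A picture is of the moment at which its call begins: read the wrist's pose just before it. calibration takes no time and is no camera call; for the wrist camera it gives the pose at the moment of the call.
A pose or a line that the arm cannot do raises bot.PlanningError and nothing moves.
- bot.hand_in(): hands the job in, once; it reports no verdict.
Trained networks look in the newest picture that a camera, given by its name, has taken for a name from the list of things; names that differ only in an ending like _2 or _b are one class to them, and where a whole thing is asked for, a point or a joint stands for the part that bears it (a point fixed in the world has none). Each returns a list of dicts, best first, with "confidence" (0 to 1); they miss things now and then, are a little off and sometimes report something else, mostly with a low value. They report only what shows in the picture. A call takes as long as a camera call. They do not tell look-alikes from the thing itself.
- bot.silhouettes(camera, target): "pixels" (480x640 bool, what is visible of it) and "at" ([row, column] in pixels, amid what is visible of it).
- bot.place_of(camera, target): "at" ([row, column] in pixels: a listed point, or the origin of a listed thing).
The state is a dict: "time": time; "joint_pos": joint angles; "joint_velocities": joint speeds; "joint_torque": joint torques, N m; "tool_pos": TCP position; "tool_rot": TCP orientation; "contact_force": force on the tool from outside, world axes, zero at the start; "wrist_torque": the same for the moment, N m; "opening": finger opening in m.
Only numpy, scipy, OpenCV 4.12 (cv2) and the standard library are available. Lean on these libraries where they do the work, as an engineer would, in place of code of your own. Each camera call takes 0.05 s, during which the arm holds its last target. There are 200 camera calls.

### The job

Clear up the filling bench: stand the tall narrow steel measure upright inside the wide steel pan, fully down on the pan's floor, with its handle turned at least about a quarter turn away from the pan's handle so that the two clear each other. Lower it in gently, do not drop it; the pan stays upright about where it is, and the squat measure is left standing where it is.

Things in the scene. Friction and masses are not known exactly. Their poses are not given: they have to be found in the camera images.
- measure_mid (a point): Centre (on axis, half-way up, 57.5 over the underside) of the loose tall measure: open steel cylinder, outside diameter 64, height 115, wall 3, about 0.2 kg. z up its axis, x out along its handle: level bar 16 wide, 8 thick, 85 over the underside, ending 135 from the axis; elsewhere the wall is bare. Grip it from above across its diameter, square to the handle, about 95 over the underside.
- measure_handle (a point): Outer end of the tall measure's handle, 135 from the measure's axis and 85 above its underside; axes as the measure's.
- pan: Wide loose steel pan, outside diameter 100, inside 94, height 60, floor 5 thick, about 0.6 kg. Origin: centre of its underside; z up, x along its handle. The straight handle (16 wide, 8 thick) leaves the wall 49 up and rises outwards at 30 degrees, ending 145 from the axis and 105 up: a measure whose handle lies over it cannot reach the floor.
- squat: Bystander: the squat steel measure, outside diameter 66, height 45, level handle 34 up that ends 135 from its axis. Origin at the centre of its underside, x along its handle. It and the tall measure may stand on either side of the pan. (Unlisted and out of the way: an amber bottle, 180 high, at the far left of the bench, and a fixed crate of white bottles, 190 high, at the far right.)
There are look-alikes about, which are no part of the job. What is shaped like the part that bears measure_mid but orange or yellow is not meant. Leave any turquoise look-alike of the pan alone.

How it is judged:
At the end, for the whole second after the job is handed in: Tall measure upright (0.1 rad) and at rest on the pan's floor (centre 56-67 mm over pan underside, 20 mm from its axis); its handle end under 40 mm along the pan handle's direction (75 deg apart); pan at rest, upright on the table, moved < 80 mm; squat measure upright, moved < 30 mm (horizontal distance between measure_mid and pan below 0.02 m and z of measure_mid in the frame of pan between 0.056 and 0.067 m and x of measure_handle in the frame of pan below 0.04 m and angle between each of measure_mid, pan, squat's own z axis and vertical below 0.1 rad and height (world z) of pan below 0.008 m and distance of pan from where it was at the start of the episode below 0.08 m and linear speed of each of measure, pan below 0.02 m/s and distance of squat from where it was at the start of the episode below 0.03 m); the robot touches nothing.
It fails at once if the tall measure is dropped into the pan: it moves faster than 0.6 m/s within 40 mm above the pan's floor (horizontal distance between measure_mid and pan below 0.05 m and z of measure_mid in the frame of pan below 0.1025 m and linear speed of measure above 0.6 m/s).
It fails at once if the squat measure is moved more than 30 mm or tipped (distance of squat from where it was at the start of the episode above 0.03 m or angle between squat's own z axis and vertical above 0.35 rad).
It fails at once if the pan is shoved more than 80 mm or tipped (distance of pan from where it was at the start of the episode above 0.08 m or angle between pan's own z axis and vertical above 0.35 rad).
It also fails if it takes over 35 s, if anything falls off the work surface, if the arm or the gripper's body presses on something with over 40 N, if the wrist force passes 120 N, or if a joint passes its speed limit or range.

## Working session

There is one attempt and no reset: what is moved stays moved. The work goes in short steps, each a Python script; the robot and the scene stay as the last script left them, time stands still between calls to the robot, and variables do not carry over. Pictures are saved under pics/ and viewed, about 8 in all and at most 12, crops included, and the job is handed in when it is done.

```bash
mkdir -p pics
cat > h.py <<'E'
import numpy as np, cv2
from rig import bot
def ray(cam,at):
    c=bot.calibration(cam);K=np.array(c["K"]);T=np.array(c["T"])
    v=np.array([(at[1]-K[0,2])/K[0,0],(at[0]-K[1,2])/K[1,1],1.])
    return T[:3,3],T[:3,:3]@v
def onz(cam,at,z):
    o,d=ray(cam,at); return o+d*(z-o[2])/d[2]
def tri(a,b):
    (o1,d1),(o2,d2)=a,b
    s=np.linalg.lstsq(np.c_[d1,-d2],o2-o1,rcond=None)[0]
    p,q=o1+s[0]*d1,o2+s[1]*d2
    return (p+q)/2,np.linalg.norm(p-q)
E
python3 - <<'E'
from h import *
Z={"measure_mid":.0575,"measure_handle":.085,"pan":0,"squat":0}
for c in("scene","top"):
    im=bot.capture(c);cv2.imwrite(f"pics/{c}0.png",im)
    K=bot.calibration(c);print(c,np.round(K["T"],2).tolist(),K["K"][0][0])
    for n in Z:
        for r in bot.place_of(c,n): print(c,n,round(r["confidence"],2),np.round(r["at"]),np.round(onz(c,r["at"],Z[n]),3))
        for r in bot.silhouettes(c,n): print("   sil",n,round(r["confidence"],2),np.round(r["at"]),r["pixels"].sum())
print(bot.observe()["time"],bot.observe()["tool_rot"])
E
```

```text
scene [[-0.88, 0.28, -0.39, 1.0], [0.48, 0.52, -0.71, 0.78], [0.01, -0.81, -0.59, 0.8], [0.0, 0.0, 0.0, 1.0]] 545.8273948194376
scene measure_mid 0.84 [201. 289.] [ 0.504 -0.254  0.057]
scene measure_mid 0.78 [163. 299.] [ 0.393 -0.419  0.057]
scene measure_mid 0.56 [180. 214.] [ 0.634 -0.444  0.057]
   sil measure_mid 0.87 [159. 298.] 1134
   sil measure_mid 0.77 [180. 212.] 1188
   sil measure_mid 0.57 [200. 288.] 1536
scene measure_handle 0.84 [164. 339.] [ 0.325 -0.318  0.085]
scene measure_handle 0.64 [196. 217.] [ 0.668 -0.321  0.085]
scene measure_handle 0.61 [200. 292.] [ 0.514 -0.22   0.085]
scene measure_handle 0.58 [207. 235.] [ 0.647 -0.254  0.085]
   sil measure_handle 0.78 [201. 285.] 1502
   sil measure_handle 0.71 [161. 295.] 989
   sil measure_handle 0.64 [181. 214.] 1134
scene pan 0.88 [261. 396.] [0.359 0.01  0.   ]
scene pan 0.85 [296. 313.] [0.586 0.024 0.   ]
   sil pan 0.61 [286. 309.] 2428
   sil pan 0.58 [249. 393.] 2202
scene squat 0.93 [370. 427.] [0.493 0.299 0.   ]
   sil squat 0.84 [369. 420.] 1768
top [[0.02, -1.0, 0.04, 0.47], [-1.0, -0.02, 0.01, -0.05
[... 261 characters left out ...]
4 [184. 506.] 1743
   sil measure_mid 0.91 [241. 421.] 1500
   sil measure_mid 0.68 [307. 494.] 1670
top measure_handle 0.77 [173. 453.] [ 0.664 -0.313  0.085]
top measure_handle 0.76 [337. 449.] [ 0.327 -0.309  0.085]
top measure_handle 0.65 [183. 421.] [ 0.642 -0.248  0.085]
   sil measure_handle 0.95 [242. 421.] 1482
   sil measure_handle 0.69 [188. 510.] 1779
   sil measure_handle 0.63 [309. 498.] 1750
top pan 0.62 [215. 297.] [0.578 0.013 0.   ]
top pan 0.6 [310. 289.] [0.367 0.024 0.   ]
   sil pan 0.82 [307. 292.] 2275
   sil pan 0.79 [209. 295.] 2146
top squat 0.56 [249. 168.] [0.495 0.298 0.   ]
   sil squat 0.64 [241. 161.] 1246
0.9 [ 0.55295414 -0.55291348  0.44078321 -0.44072506]
```

View pics/top0.png

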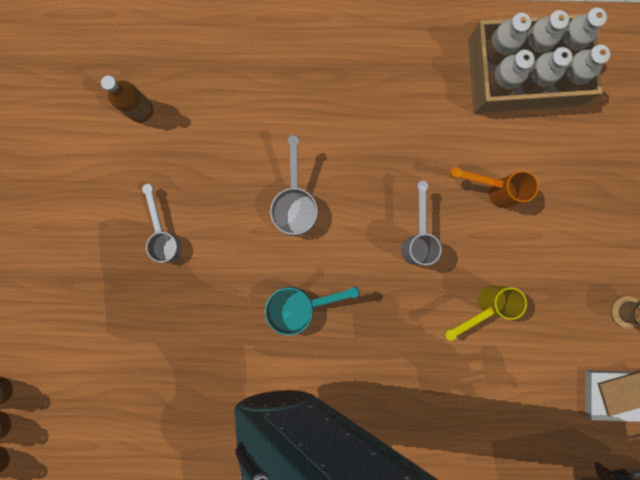

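View pics/scene0.png

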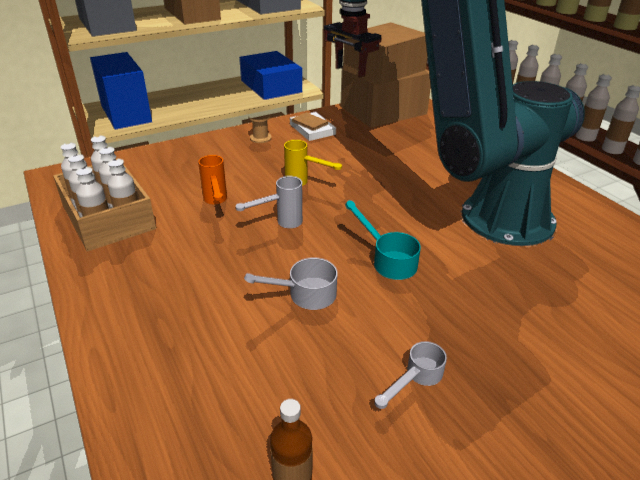

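The scene picture shows the steel tall measure at about (row 201, col 289), in top at (248, 420). Its handle points along +x. The steel pan is at top (212, 294), also with its handle along +x, and the squat is at (246, 162). The orange, yellow and turquoise things are look-alikes. Next I hover over the measure and look with the wrist camera.

```bash
cat >> h.py <<'E'
from scipy.spatial.transform import Rotation as Ro
def down(deg):
    a=np.deg2rad(deg);x=np.array([np.cos(a),np.sin(a),0]);y=np.array([0,0,-1.])
    q=Ro.from_matrix(np.c_[x,y,np.cross(x,y)]).as_quat();return np.array([q[3],*q[:3]])
def wray(at,c):
    K=np.array(c["K"]);T=np.array(c["T"]);u=np.array([(at[1]-K[0,2])/K[0,0],(at[0]-K[1,2])/K[1,1]])
    t=np.linalg.norm(u);v=np.r_[u/t*np.sin(t),np.cos(t)];return T[:3,3],T[:3,:3]@v
def wz(at,c,z):
    o,d=wray(at,c);return o+d*(z-o[2])/d[2]
E
python3 - <<'E'
from h import *
for a in(90,-90):
    for p in (0,120,-120):
        for P in ([.505,-.25,.3],[.58,.018,.081]):
            j=bot.solve_ik(P,down(a+p));print(a,p,P,None if j is None else np.round(j,2))
a=min((90,-90),key=lambda a:(lambda j:9 if j is None else abs(j[5]+.115))(bot.solve_ik([.505,-.25,.3],down(a))))
print(a,Ro.from_quat(np.roll(bot.observe()["tool_rot"],-1)).as_matrix().round(2).tolist())
bot.goto([.505,-.25,.27],down(a))
c=bot.calibration("wrist");im=bot.capture("wrist");cv2.imwrite("pics/w0.png",im)
for n,z in {"measure_mid":.0575,"measure_handle":.085,"pan":0,"squat":0}.items():
    for r in bot.place_of("wrist",n): print(n,round(r["confidence"],2),np.round(r["at"]),np.round(wz(r["at"],c,z),3))
o=bot.observe();print(o["time"],o["joint_pos"],o["tool_pos"])
E
```

```text
90 0 [0.505, -0.25, 0.3] [-0.58  0.23  1.43 -0.    1.49 -2.15]
90 0 [0.58, 0.018, 0.081] [-0.09  0.45  1.67 -0.    1.02 -1.66]
90 120 [0.505, -0.25, 0.3] [-0.58  0.23  1.43  0.    1.49  2.04]
90 120 [0.58, 0.018, 0.081] [-0.09  0.45  1.67 -0.    1.02  2.53]
90 -120 [0.505, -0.25, 0.3] [-0.58  0.23  1.43 -0.    1.49 -0.06]
90 -120 [0.58, 0.018, 0.081] [-0.09  0.45  1.67 -0.    1.02  0.44]
-90 0 [0.505, -0.25, 0.3] [-0.58  0.23  1.43 -0.    1.49  0.99]
-90 0 [0.58, 0.018, 0.081] [-0.09  0.45  1.67 -0.    1.02  1.48]
-90 120 [0.505, -0.25, 0.3] [-0.58  0.23  1.43 -0.    1.49 -1.11]
-90 120 [0.58, 0.018, 0.081] [-0.09  0.45  1.67 -0.    1.02 -0.61]
-90 -120 [0.505, -0.25, 0.3] None
-90 -120 [0.58, 0.018, 0.081] [-0.09  0.45  1.67 -0.    1.02 -2.71]
-90 [[0.22, -0.0, 0.97], [-0.97, 0.0, 0.22], [-0.0, -1.0, -0.0]]
measure_mid 0.91 [205. 327.] [ 0.506 -0.258  0.057]
measure_mid 0.86 [294. 458.] [ 0.398 -0.421  0.057]
measure_mid 0.71 [ 95. 490.] [ 0.64  -0.447  0.057]
measure_handle 0.89 [ 80. 321.] [ 0.639 -0.251  0.085]
measure_handle 0.85 [ 54. 385.] [ 0.669 -0.316  0.085]
pan 0.8 [294. 137.] [0.368 0.021 0.   ]
2.9917 [-5.83372610e-01  2.43773274e-01  1.47752471e+00 -5.65720769e-05
  1.42051489e+00  9.88416177e-01] [ 0.50472377 -0.25059157  0.26984518]
```

View pics/w0.png

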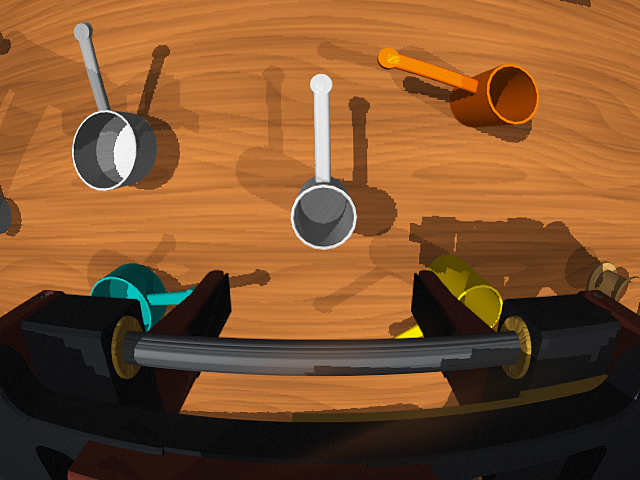

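The wrist picture shows the measure's rim centred at about (217, 324) with its handle end at (84, 321). The pan's rim is centred at about (150, 104). I turn these into positions, then grasp.

Run:
```python
from h import *
c=bot.calibration("wrist")
m=wz([217,324],c,.115);h=wz([84,321],c,.085);p=wz([150,104],c,.06);ph=wz([32,83],c,.105)
print("meas",m,"h",h,"pan",p,ph)
print("top rims",onz("top",[249,425],.115),onz("top",[212,294],.06),onz("top",[141,293],.105))
xy=np.array([m[:2],[.507,-.247],[.504,-.254],[.506,-.258]]).mean(0);ang=np.rad2deg(np.arctan2(*(h[:2]-xy)[::-1]));print(xy,ang)
if np.linalg.norm(xy-m[:2])<.012 and abs(ang)<8:
    q=down(-90+ang)
    bot.goto([*xy,.2],q)
    print(bot.servo_line([*xy,.076],q,vel=.12,max_force=8),bot.observe()["tool_pos"])
    bot.command_gripper(.0)
    o=bot.observe();print(o["opening"],o["contact_force"])
    bot.servo_line([*xy,.26],q,vel=.15)
    o=bot.observe();print(o["time"],o["opening"],o["contact_force"])
    c=bot.calibration("wrist");im=bot.capture("wrist");cv2.imwrite("pics/w1.png",im)
    for n,z in {"measure_mid":.2415,"measure_handle":.269,"pan":0}.items():
        for r in bot.place_of("wrist",n): print(n,round(r["confidence"],2),np.round(r["at"]),np.round(wz(r["at"],c,z),3))
```

```text
meas [ 0.50433606 -0.25395515  0.115     ] h [ 0.63564608 -0.25105433  0.085     ] pan [0.57994437 0.01220487 0.06      ] [0.71939094 0.01540954 0.105     ]
top rims [ 0.50362312 -0.25168025  0.115     ] [0.57780443 0.015273   0.06      ] [0.71879958 0.01823086 0.105     ]
[ 0.50533402 -0.25323879] 0.9603745407422664
False [ 0.50601985 -0.25368358  0.07681883]
0.06352552225130965 [0.62181752 0.57620349 2.8229152 ]
6.4583 0.06346217248690901 [-0.26850002 -0.42814932 -2.06904006]
measure_mid 0.71 [100. 494.] [ 0.606 -0.356  0.242]
measure_mid 0.68 [297. 459.] [ 0.481 -0.344  0.242]
measure_mid 0.66 [263. 324.] [ 0.503 -0.255  0.242]
measure_handle 0.7 [ 22. 322.] [ 0.636 -0.251  0.269]
measure_handle 0.67 [ 54. 387.] [ 0.62  -0.284  0.269]
pan 0.68 [142. 121.] [0.585 0.015 0.   ]
pan 0.64 [294. 130.] [0.368 0.022 0.   ]
```

View pics/w1.png

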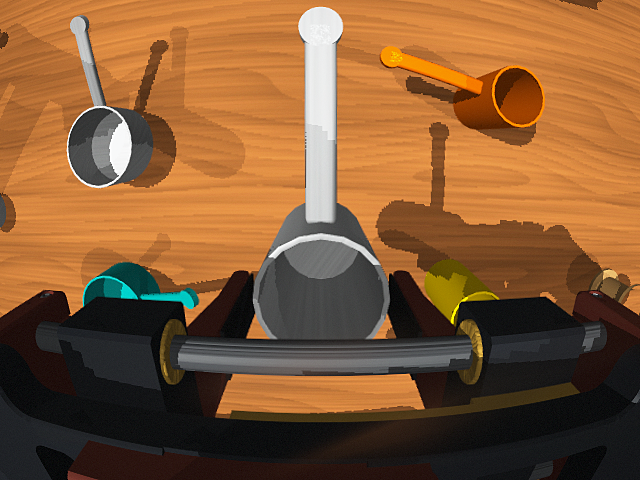

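The measure is held upright and centred in the jaws, with its rim at (290, 320) and handle end at (25, 321). I carry it over the pan, turned +120°, and check.

Run:
```python
from h import *
q=down(-90+121)
bot.goto([.579,.0167,.26],q)
bot.servo_line([.579,.0167,.165],q,vel=.12)
o=bot.observe();print(o["time"],o["tool_pos"],o["opening"])
a=bot.capture("scene");b=bot.capture("top");c=bot.calibration("wrist");w=bot.capture("wrist")
cr=[cv2.resize(x,(400,300)) for x in (a[170:350,190:430],b[120:300,180:420])]
cv2.imwrite("pics/c2.png",np.vstack([np.hstack(cr),np.hstack([cv2.resize(w,(400,300)),np.zeros((300,400,3),np.uint8)])]))
rs={}
for cam in("scene","top"):
  for n in("pan","measure_mid"):
    for r in bot.place_of(cam,n): print(cam,n,round(r["confidence"],2),np.round(r["at"]),np.round(onz(cam,r["at"],0 if n=="pan" else .165-.076+.0575),3))
```

```text
9.025 [0.57970979 0.01652639 0.16572493] 0.06357738713406585
scene pan 0.87 [294. 314.] [0.581 0.021 0.   ]
scene pan 0.84 [261. 396.] [0.36  0.009 0.   ]
scene measure_mid 0.97 [164. 295.] [ 0.476 -0.274  0.146]
scene measure_mid 0.65 [238. 314.] [0.58  0.015 0.146]
scene measure_mid 0.59 [176. 214.] [ 0.673 -0.312  0.146]
top pan 0.65 [306. 292.] [0.374 0.019 0.   ]
top measure_mid 0.76 [190. 513.] [ 0.621 -0.414  0.147]
top measure_mid 0.7 [300. 497.] [ 0.407 -0.386  0.147]
```

View pics/c2.png

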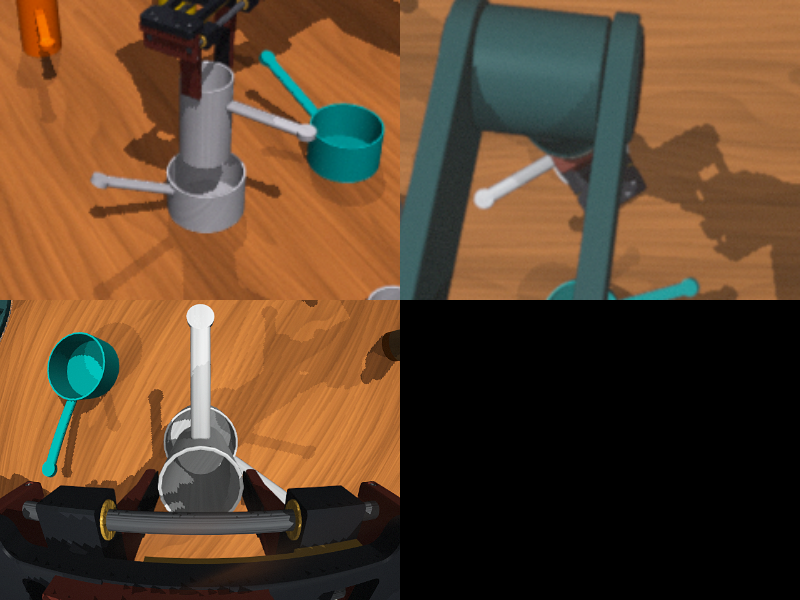

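In the crops the measure hangs centred over the pan, its handle turned about 120° away from the pan's handle. I lower it with a force stop, release and check.

Run:
```python
from h import *
q=down(31);x,y=bot.observe()["tool_pos"][:2]
hit=bot.servo_line([.579,.0167,.095],q,vel=.08,max_force=8)
o=bot.observe();print("mid",hit,o["tool_pos"],o["contact_force"])
if not hit:
    hit=bot.servo_line([.579,.0167,.078],q,vel=.025,max_force=5)
    o=bot.observe();print("floor",hit,o["tool_pos"],o["contact_force"],o["opening"])
    if o["tool_pos"][2]<.086:
        bot.command_gripper(.088);bot.hold(.2)
        bot.servo_line([.579,.0167,.25],q,vel=.12)
        bot.goto([.5,-.25,.3],q)
        for cam in("scene","top"):
            im=bot.capture(cam);cv2.imwrite(f"pics/{cam}3.png",im)
            for n,z in {"measure_mid":.0625,"measure_handle":.09,"pan":0,"squat":0}.items():
                for r in bot.place_of(cam,n): print(cam,n,round(r["confidence"],2),np.round(r["at"]),np.round(onz(cam,r["at"],z),3))
        cv2.imwrite("pics/c3.png",np.hstack([cv2.resize(x,(400,300)) for x in (cv2.imread("pics/scene3.png")[200:380,200:440],im[120:300,180:420])]))
print(bot.observe()["time"])
```

```text
mid False [0.57954438 0.01664758 0.0954849 ] [ 0.1603455  -0.1626905  -1.07048391]
floor True [0.5793503  0.01607703 0.08143524] [ 0.09266667 -1.00382098  4.10949758] 0.06373229431382992
scene measure_mid 0.9 [181. 211.] [ 0.646 -0.432  0.062]
scene measure_mid 0.78 [272. 313.] [0.583 0.019 0.062]
scene measure_mid 0.6 [163. 295.] [ 0.408 -0.413  0.062]
scene measure_mid 0.3 [283. 371.] [0.494 0.104 0.062]
scene measure_handle 0.92 [167. 338.] [ 0.34  -0.297  0.09 ]
scene measure_handle 0.86 [194. 220.] [ 0.66  -0.318  0.09 ]
scene measure_handle 0.76 [282. 370.] [0.514 0.127 0.09 ]
scene measure_handle 0.2 [370. 424.] [0.554 0.351 0.09 ]
scene pan 0.67 [297. 314.] [0.587 0.028 0.   ]
scene pan 0.63 [260. 396.] [0.357 0.005 0.   ]
scene squat 0.93 [371. 423.] [0.503 0.298 0.   ]
top measure_mid 0.96 [213. 293.] [0.575 0.017 0.062]
top measure_mid 0.66 [305. 498.] [ 0.392 -0.416  0.062]
top measure_handle 0.71 [173. 458.] [ 0.662 -0.322  0.09 ]
top measure_handle 0.69 [242. 235.] [0.511 0.134 0.09 ]
top measure_handle 0.55 [212. 295.] [0.575 0.012 0.09 ]
top pan 0.86 [214. 298.] [0.58 0.01 0.  ]
top pan 0.82 [306. 290.] [0.374 0.022 0.   ]
top squat 0.69 [246. 167.] [0.503 0.3   0.   ]
14.8833
```

View pics/c3.png

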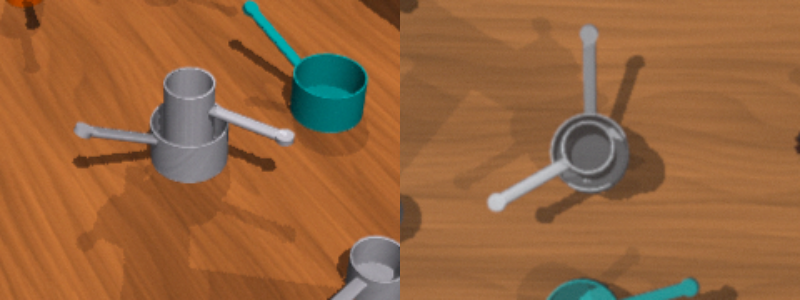

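The measure stands upright and centred in the pan with the handles clear of each other, so I hand in.

```bash
python3 -c "
from rig import bot
print(bot.hand_in())"
```

```text
the job is handed in; nothing more can be done
None
```

The steel tall measure now stands upright on the pan's floor, and I have handed the job in at about 15 s of the 35 s allowed. I gripped it square to its handle, lifted it over the pan, turned it about 120° and lowered it at 25 mm/s. The floor stopped it at TCP z 0.0814, against about 0.081 expected. I then released it and moved the arm clear.

**What the last checks showed:**
- **Measure in the pan:** the top view puts the measure at (0.575, 0.017) and the pan at (0.580, 0.010), about 9 mm apart. The scene view gives about 10 mm. The limit is 20 mm.
- **Handles:** the measure's handle end is about 70 mm behind the pan's axis along the pan handle's direction, roughly 120° from it.
- **Pan:** its position is unchanged to within camera error. The scene view read it about 4 mm off its starting place.
- **Squat measure:** both cameras read it about 8–10 mm further along x than in the first pictures. The arm never went near it and the limit is 30 mm, so I put this down to network noise.

No check failed. The scene and top cameras disagreed on the pan's position by up to about 20 mm, and I used the rim positions instead. I judged tilt and rest from the pictures and did not measure them.

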